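Line up the condiments by height

ROBOT

A 6-joint arm with a two-finger parallel gripper is mounted at the origin on a cart in front of the work surface, level with it; the furniture and walls round the work are solid. World frame = base frame: x ahead of the robot, y to its left, z up, the work surface at z = 0. Lengths are in m, angles in rad, forces in N, time in s.
With the tool pointing down it reaches from about 0.25 to 0.8 m from the base axis. Payload 8.5 kg.
Tool frame: the origin (TCP) lies midway between the tips of the shut fingers; the grasp point (between the pads) lies 19 mm behind it (bot.grip_depth is the z of the grasp point in the tool frame, in m); z points along the fingers, y is the line along which they close (so a half turn about z gives the same grasp; the last joint's range is limited). The gripper opens to 85 mm and grips with 20 to 120 N. Pads are 22 mm wide; open, the fingers measure 114 mm over their backs; the gripper's body (76 mm by 85 mm) begins 54 mm behind the grasp point. The pads swing forward as they close: fully open they stand 13 mm farther back than shut.
Start: joints at [1.112, 0.238, -0.013, 1.319, 0, 1.571], TCP at [0.232, 0.471, 0.231] pointing down, gripper open.
Joint ranges: [-2.66, 2.66], [-1.03, 1.9], [-1.14, 1.46], [-1.82, 2.27], [-1.45, 1.34], [-3.14, 3.14]. Speed limits (rad/s): [2.22, 2.22, 2.79, 3.14, 3.14, 3.14].

INTERFACE

Orientations are given as [roll, pitch, yaw] about the fixed x, y, z axes, in that order (R = Rz(yaw) Ry(pitch) Rx(roll)).
In Python, from cell import bot gives the robot as it stands.
- The arm moves only by the shell command python3 -m pendant 'ROWS' [FORCE]. ROWS is JSON, a list of rows, each a list of 5 numbers: the opening, from -1 (shut) to 1 (fully open), then the shift along the tool's x, y, z in mm, then the turn about the tool's z in degrees. In form: [[gripper, x, y, z, spin], ...]. A call has 1 to 8 rows; each row shifts and turns the commanded pose from where the row before left it, along the tool's axes as they then stand; what a row does not reach is not made up. A row lasts 1/12 s, in which the tool goes at most 41.7 mm and 7.16 degrees, less where a joint would pass 70% of its speed; a pose out of reach is approached as far as the arm can. A call is refused whole if a number of a shift passes 41.7 or a number of a turn 7.16, either way. A call with a gripper value outside its range is refused whole. The fingers move at their own pace and stop on an object; FORCE is the grip in N (left out, the last holds). Time passes only in rows, so rows that do not move let the fingers close. It gives the time, the measured TCP pose, the force, the opening and the grip force at its end, in the units of the state.
- bot.read_state(): the state, without advancing time (a new reading comes with each control period).
- bot.grab_frame(name): name is "side" or "top"; returns a dict with "pixels" (400x640x3 uint8, red, green, blue), "fov_y" (degrees; the focal length in pixels is half the picture's height over the tangent of half this angle, whatever the lens; pixels are square), "cx", "cy" (the principal point, pixels), "k1" (the pictures are not rectified: a ray, as slopes to the right and down, at radius r is drawn at 1 + k1 r^2 times it, then the intrinsics apply), "R" (3x3) and "t" (3): a world point X has camera coordinates R X + t. Camera axes: x right, y down, z forward; pixel columns grow to the right and rows downward; lengths in m; the calibration is good to about 2 mm. A picture is of the moment at which its call begins. There is no depth.
- bot.sign_off(): hands the job in; it is judged then, once.
The state is a dict: "t": time; "joints": joint angles; "qd": joint speeds; "joint_torque": joint torques, N m; "tcp_pos": TCP position; "tcp_rot": TCP orientation; "contact_force": force on the tool from outside, world axes, zero at the start; "torque": the same for the moment, N m; "width": finger opening in m; "grip_force": force on a finger pad.
Only numpy, scipy, OpenCV 4.12 (cv2) and the standard library are available. Lean on these libraries where they do the work, as an engineer would, in place of code of your own. Each camera call takes 0.05 s, during which the arm holds its last target. There are 200 camera calls.

TASK

Line up the salt shaker, the herb jar and the two bottles on the board in order of height, one standing upright in the middle of each cork coaster: the shortest at the end by the red matchbox, growing to the tallest at the end by the lime. Leave the matchbox and the lime where they stand.

Things in the scene. Friction and masses are not known exactly. Their poses are not given: they have to be found in the camera images.
- salt_shaker: clear salt shaker with a grey perforated cap, round, 44 mm across, 90 mm tall, the shortest of the four; its glass body is 44 mm across up to about 60 mm above its underside, its cap 34 mm across above 75 mm. Loose, stands upright on the worktop; origin at the centre of its underside, z up along its axis. 
- herb_jar: herb jar with a wide green cap, round, 46 mm across, 106 mm tall, the second shortest; the cap (45 mm across) spans 85 to 105 mm above its underside. Loose, stands upright on the worktop; origin at the centre of its underside, z up along its axis. 
- orange_bottle: squeeze bottle with an orange cap and a small pale nozzle, 187 mm tall, the second tallest; oval body 39 mm (x) by 65 mm (y), round orange cap 34 mm across between 152 and 170 mm above its underside, nozzle 19 mm across above it. Gripped by the cap. Loose, stands upright on the worktop; origin at the centre of its underside, z up along its axis. 
- white_bottle: pale bottle with a plain white cap, 207 mm tall, the tallest; oval body 46 mm (x) by 80 mm (y), round white cap 43 mm across between 182 and 207 mm above its underside. Gripped by the cap. Loose, stands upright on the worktop; origin at the centre of its underside, z up along its axis. 
- coaster_1: round cork coaster, 82 mm across, 3 mm thick, fixed on a wooden board (364 x 100 x 12 mm); origin at the centre of its underside, 12 mm above the worktop, its top 15 mm; z up, y along the row. The end coaster at the robot's left (+y). Neighbouring coasters are 90 mm apart, centre to centre. A fixed dish basket (155 mm tall, pan in it to 250 mm) stands behind the row (+x).
- coaster_2: round cork coaster, 82 mm across, 3 mm thick, fixed on a wooden board (364 x 100 x 12 mm); origin at the centre of its underside, 12 mm above the worktop, its top 15 mm; z up, y along the row. Second from the robot's left. Neighbouring coasters are 90 mm apart, centre to centre.
- coaster_3: round cork coaster, 82 mm across, 3 mm thick, fixed on a wooden board (364 x 100 x 12 mm); origin at the centre of its underside, 12 mm above the worktop, its top 15 mm; z up, y along the row. Third from the robot's left. Neighbouring coasters are 90 mm apart, centre to centre.
- coaster_4: round cork coaster, 82 mm across, 3 mm thick, fixed on a wooden board (364 x 100 x 12 mm); origin at the centre of its underside, 12 mm above the worktop, its top 15 mm; z up, y along the row. The end coaster at the robot's right (-y). Neighbouring coasters are 90 mm apart, centre to centre.
- matchbox: small red matchbox, 35 x 52 x 14 mm; lies loose on the worktop just past one end of the board, 77 mm from the centre of the end coaster; it shows the end where the shortest goes; not to be moved; origin at the centre of its underside.
- lime: green lime, 55 x 47 x 48 mm; lies loose on the worktop just past the other end of the board, 77 mm from the centre of the end coaster; it shows the end where the tallest goes; not to be moved; origin at its underside.
Not all that is in view belongs to the job. What is shaped like the herb_jar but blue is not meant. Leave any pink look-alike of the white_bottle alone.

How it is judged:
By the outcome, as a careful person would: the job done as asked, in the order asked, and still so for the second after the job is handed in, with the robot touching nothing.
It also fails if it takes over 115 s, if anything falls off the work surface, if the arm or the gripper's body presses on something with over 40 N, if the wrist force passes 120 N, or if a joint passes its speed limit or range.

## Working session

There is one attempt and no reset: what is moved stays moved. The work goes in short steps, Python scripts to look and compute and a shell command to move; the robot and the scene stay as the last step left them, time stands still between calls to the robot, and variables do not carry over. Pictures are saved under pics/ and viewed, at most 14 in all, crops included, and the job is handed in when it is done.

```bash
mkdir -p pics; ls; cat > h.py <<'E'
import numpy as np, cv2
from cell import bot
def snap(name,fn):
    f=bot.grab_frame(name); cv2.imwrite('pics/'+fn,f['pixels'][:,:,::-1]); return f
def K(f):
    F=200/np.tan(np.radians(f['fov_y'])/2); return np.array([[F,0,f['cx']],[0,F,f['cy']],[0,0,1.]])
def world(f,u,v,z):
    D=np.array([f['k1'],0,0,0,0.])
    p=cv2.undistortPointsIter(np.array([[[u,v]]],float),K(f),D,None,None,(3,50,1e-10))[0,0]
    R=np.array(f['R']);t=np.array(f['t']); d=R.T@np.array([p[0],p[1],1]); c=-R.T@t
    return c+d*(z-c[2])/d[2]
def pix(f,X):
    R=np.array(f['R']);t=np.array(f['t'])
    return cv2.projectPoints(np.array([X],float),cv2.Rodrigues(R)[0],t,K(f),np.array([f['k1'],0,0,0,0.]))[0][0,0]
def save(f,fn): np.savez('pics/'+fn,**f)
E
python3 - <<'E'
from h import *
for n in('top','side'):
    f=snap(n,n+'0.png'); save(f,n+'0'); print(n,{k:v for k,v in f.items() if k!='pixels'}, -np.array(f['R']).T@np.array(f['t']))
print(bot.read_state(), bot.grip_depth)
E
```

```text
pics
top {'fov_y': 46.35643040973489, 'cx': 318.80463727901287, 'cy': 189.21102287548655, 'k1': -0.021140672566629343, 'R': array([[-0.01248247, -0.99988489, -0.00862499],
       [-0.98175444,  0.01389201, -0.189645  ],
       [ 0.18974299,  0.00610038, -0.98181484]]), 't': array([-0.0440228 ,  0.51981051,  1.1367472 ])} [ 0.29408695 -0.05817353  1.21427504]
side {'fov_y': 51.26627612197393, 'cx': 315.7386973608602, 'cy': 206.61294872381853, 'k1': -0.0705034857190874, 'R': array([[ 0.9140475 , -0.40532372, -0.01516086],
       [-0.24159923, -0.51404656, -0.8230346 ],
       [ 0.32580206,  0.75595557, -0.56778887]]), 't': array([-0.49220755,  0.1285179 ,  1.17448179])} [ 0.09830232 -1.02129526  0.76517008]
{'t': 0.1, 'joints': array([ 1.11203681e+00,  2.38694897e-01, -1.41170277e-02,  1.31924097e+00,
        1.09425613e-05,  1.57081518e+00]), 'qd': array([ 1.03746374e-05, -7.96858137e-04,  9.37135081e-04,  1.22354784e-03,
        3.53042603e-04, -8.32697304e-05]), 'joint_torque': array([-2.19845315e-03, -5.39719212e+01,  3.46997702e+01,  1.33804468e-02,
       -5.74626324e-05, -3.11336373e-05]), 'tcp_pos': array([0.23232402, 0.47038984, 0.23077612]), 'tcp_rot': array([-3.14033609e+00, -1.09188589e-05,  2.68281427e+00]), 'contact_force': array([-0.52632188, -0.46021201, -0.54505491]), 'torque': array([ 0.01799695, -0.0198144 ,  0.03282975]), 'grip_force': 0.0, 'width': 0.08523059077630467} -0.0187
```

View pics/top0.png

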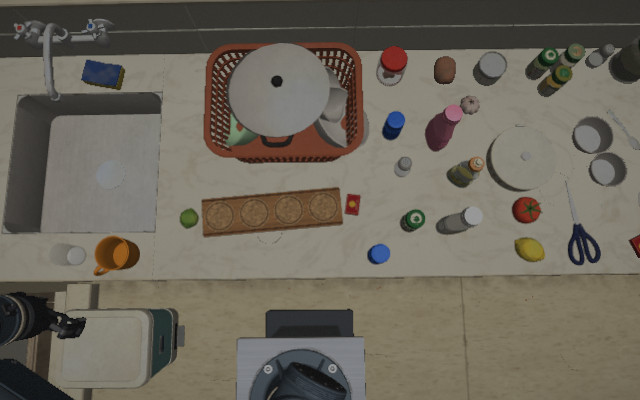

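View pics/side0.png

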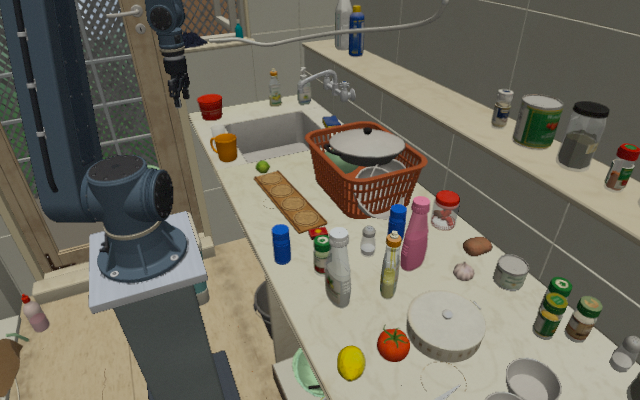

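The top picture puts the lime at (189,217), the +y end, and the matchbox at (353,204), the -y end. So the order is salt on coaster_4, herb on 3, orange on 2 and white on 1.

Candidates:
- **Herb jar:** green cap (413,219), blue look-alikes (394,124) and (378,254), far jars (543,60) and (558,78). I take (413,219), which has the wide green cap.
- **Salt:** (403,166), with the far one at (600,52) and a glass at (75,255).
- **White bottle:** (460,219), with the pink one at (440,130).
- **Orange bottle:** (467,170).

I'll confirm these in a crop.

```bash
python3 - <<'E'
from h import *
a=cv2.imread('pics/top0.png')[95:275,340:500]; b=cv2.imread('pics/side0.png')[190:310,260:440]
a=cv2.resize(a,None,fx=3.2,fy=3.2,interpolation=cv2.INTER_CUBIC);cv2.imwrite('pics/c1.png',a)
b=cv2.resize(b,None,fx=4.4,fy=4.4,interpolation=cv2.INTER_CUBIC);cv2.imwrite('pics/c2.png',b)
f=dict(np.load('pics/top0.npz'))
for n,u,v,z in [('lime',189,217,.024),('c1',219,215,.015),('c2',254,212,.015),('c3',289,209,.015),('c4',323,207,.015),('mb',353,204,.014)]: print(n,world(f,u,v,z).round(4))
E
```

```text
lime [0.4559 0.2845 0.024 ]
c1 [0.4614 0.2091 0.015 ]
c2 [0.468  0.1182 0.015 ]
c3 [0.4746 0.0273 0.015 ]
c4 [ 0.4787 -0.061   0.015 ]
mb [ 0.4856 -0.1391  0.014 ]
```

View pics/c1.png

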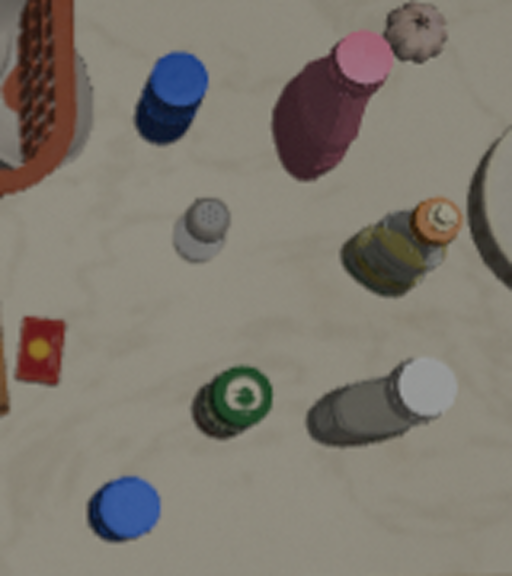

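View pics/c2.png

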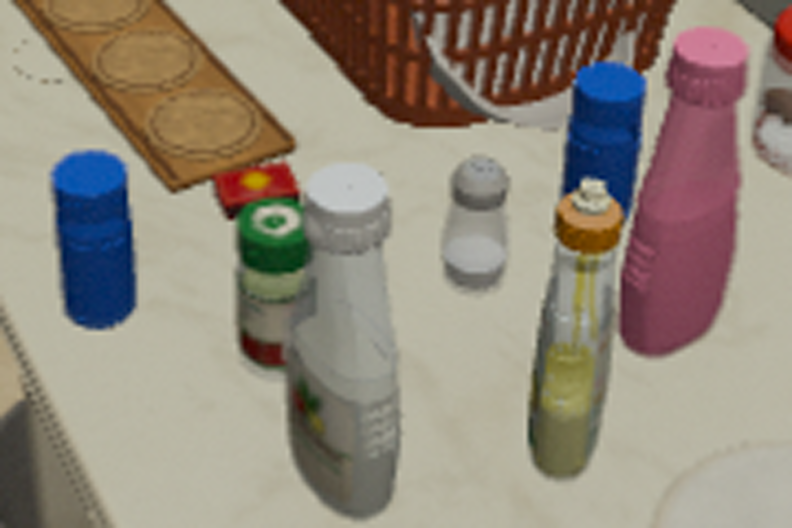

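The crops confirm each object; the far jars and look-alikes differ in shape or colour. In `c1`, the cap tops are: salt (210,214), herb (243,396), orange (438,220), white (427,387).

```bash
python3 - <<'E'
from h import *
f=dict(np.load('pics/top0.npz'));g=dict(np.load('pics/side0.npz'))
T=lambda u,v:((u+.5)/3.2-.5+340,(v+.5)/3.2-.5+95); S=lambda u,v:((u+.5)/4.4-.5+260,(v+.5)/4.4-.5+190)
for n,a,b,z in [('salt',(210,214),(481,165),.09),('herb',(243,396),(276,220),.106),('orange',(443,216),(593,187),.187),('white',(427,387),(347,187),.207),('pinkref',(364,57),(711,48),.207),('blue1',(180,80),(610,82),.106),('blue2',(129,508),(90,172),.106)]:
    print(n,world(f,*T(*a),z).round(4),world(g,*S(*b),z).round(4))
for n,u,v,z in [('orangecap',438,221,.170)]: print(n,world(f,*T(u,v),z).round(4))
for v in (157,163): print('basket',world(f,285,v,.155))
E
```

```text
salt [ 0.5782 -0.2663  0.09  ] [ 0.5748 -0.2702  0.09  ]
herb [ 0.4341 -0.2813  0.106 ] [ 0.4326 -0.2834  0.106 ]
orange [ 0.5499 -0.4132  0.187 ] [ 0.5487 -0.4184  0.187 ]
white [ 0.4257 -0.3862  0.207 ] [ 0.4237 -0.3879  0.207 ]
pinkref [ 0.6617 -0.3594  0.207 ] [ 0.6586 -0.3625  0.207 ]
blue1 [ 0.6817 -0.2452  0.106 ] [ 0.6797 -0.2479  0.106 ]
blue2 [ 0.3524 -0.1933  0.106 ] [ 0.3519 -0.1966  0.106 ]
orangecap [ 0.5505 -0.4152  0.17  ]
basket [0.5767744  0.02664258 0.155     ]
basket [0.56229667 0.02662176 0.155     ]
```

```bash
python3 -m pendant '[[1,0,0,-5,7.1],[1,0,0,-5,7.1],[1,0,0,-5,7.1],[1,0,0,-5,7.1],[1,0,0,-5,7.1],[1,0,0,-5,7.1],[1,0,0,-5,7.1],[1,0,0,-5,7.1]]' 60
python3 -m pendant '[[1,0,0,0,6.9],[1,0,0,0,0]]'
python3 - <<'E'
from h import *
g=dict(np.load('pics/side0.npz'))
S=lambda u,v:((u+.5)/4.4-.5+260,(v+.5)/4.4-.5+190)
print('c4',world(g,*S(203,123),.015),'c3',world(g,*S(146,61),.015))
print(bot.read_state()['joints'])
E
```

```text
t: 0.77
tcp_pos: [0.2324, 0.4705, 0.2711]
tcp_rot: [-3.141, 0.001, 1.685]
contact_force: [0.3, 0.2, 0.5]
width: 0.0853
grip_force: 0.0
t: 0.93
tcp_pos: [0.2325, 0.4707, 0.2712]
tcp_rot: [-3.141, 0.0, 1.565]
contact_force: [0.2, 0.1, 0.4]
width: 0.0857
grip_force: 0.0
c4 [ 0.47722712 -0.06341883  0.015     ] c3 [0.46926069 0.02502801 0.015     ]
[1.11199047e+00 2.28551575e-01 7.52797889e-02 1.41774774e+00
 2.22557519e-05 2.68810842e+00]
```

```bash

python3 -m pendant '[[1,-35.7,8,0,0],[1,-35.7,8,0,0],[1,-35.7,8,0,0],[1,-35.7,8,0,0],[1,-35.7,8,0,0],[1,-35.7,8,0,0],[1,-35.7,8,0,0],[1,-35.7,8,0,0]]' | head -2
python3 -m pendant '[[1,-35.7,8,0,0],[1,-35.7,8,0,0],[1,-35.7,8,0,0],[1,-35.7,8,0,0],[1,-35.7,8,0,0],[1,-35.7,8,0,0],[1,-35.7,8,0,0],[1,-35.7,8,0,0]]' |head -2
python3 -m pendant '[[1,-35.7,8,0,0],[1,-35.7,8,0,0],[1,-35.7,8,0,0],[1,-35.7,8,0,0],[1,-35.7,8,0,0],[1,-35.7,8,0,0],[1,-20,0,0,0],[1,0,0,0,0]]'
```

```text
t: 1.6
tcp_pos: [0.2962, 0.1834, 0.2711]
t: 2.27
tcp_pos: [0.3603, -0.1024, 0.2712]
t: 2.93
tcp_pos: [0.4087, -0.3382, 0.2699]
tcp_rot: [-3.14, -0.0, 1.573]
contact_force: [-0.7, 1.5, 0.0]
width: 0.0854
grip_force: 0.0
```

```bash

python3 -m pendant '[[1,-25,8,0,0],[1,-23.8,8.3,0,0],[1,0,0,0,0],[1,0,0,0,0]]'
python3 - <<'E'
from h import *
f=snap('side','s1.png');t=snap('top','t1.png')
p=bot.read_state()['tcp_pos'];print(p,pix(f,p),pix(t,p))
a=f['pixels'][150:310,260:440];b=t['pixels'][120:280,360:540]
cv2.imwrite('pics/c3.png',cv2.resize(np.hstack([a,b])[:,:,::-1],None,fx=2.2,fy=2.2,interpolation=cv2.INTER_CUBIC))
E
```

```text
t: 3.27
tcp_pos: [0.4248, -0.3835, 0.2704]
tcp_rot: [-3.14, -0.001, 1.573]
contact_force: [-0.4, 0.4, -0.0]
width: 0.0853
grip_force: 0.0
[ 0.42461403 -0.38251539  0.27107525] [338.18284838 206.3532013 ] [481.24062604 211.90707381]
```

View pics/c3.png

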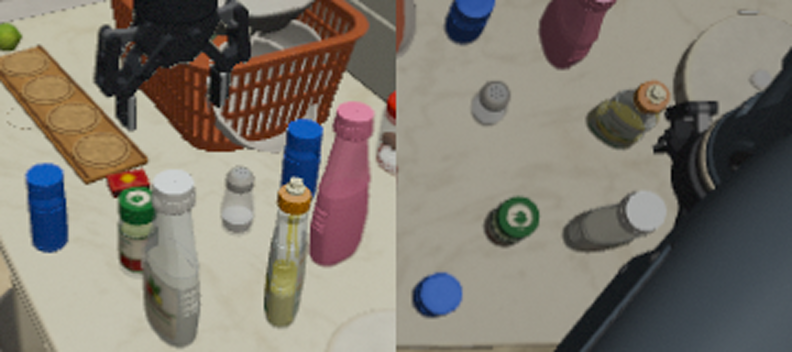

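The side crop shows the open fingers straddling the white cap line, with cap (175,185) and finger tips (125,120) and (220,95). I'll descend and grip.

```bash

python3 -m pendant '[[1,-4,0.5,15,0],[1,0,0,16,0],[1,0,0,16,0],[1,0,0,16,0],[1,0,0,16,0],[1,0,0,15,0],[1,0,0,0,0],[1,0,0,0,0]]'
python3 -m pendant '[[-1,0,0,0,0],[-1,0,0,0,0],[-1,0,0,0,0],[-1,0,0,0,0],[-1,0,0,0,0],[-1,0,0,0,0],[-1,0,0,0,0],[-1,0,0,0,0]]' 60
```

```text
t: 4.03
tcp_pos: [0.4251, -0.3863, 0.1775]
tcp_rot: [-3.141, -0.001, 1.573]
contact_force: [-0.1, -0.3, 0.8]
width: 0.0853
grip_force: 0.0
t: 4.7
tcp_pos: [0.4258, -0.3878, 0.1785]
tcp_rot: [3.14, 0.001, 1.571]
contact_force: [-1.1, -0.1, 5.7]
width: 0.0413
grip_force: 60.3
```

```bash

python3 -m pendant '[[-1,0,0,-8,0],[-1,0,0,-15,0],[-1,0,0,-22,0],[-1,0,0,-25,0],[-1,0,0,-25,0],[-1,0,0,-20,0],[-1,0,0,-12,0],[-1,0,0,-8,0]]'
python3 -m pendant '[[-1,12,0,0,0],[-1,22,1,0,0],[-1,32,2,0,0],[-1,36,2,0,0],[-1,36,2,0,0],[-1,36,2,0,0],[-1,36,2,0,0],[-1,36,2,0,0]]'|head -2
python3 -m pendant '[[-1,36,3,0,0],[-1,36,3,0,0],[-1,36,3,0,0],[-1,36,3,0,0],[-1,36,3,0,0],[-1,36,3,0,0],[-1,36,3,0,0],[-1,32,3,0,0]]'|head -2
python3 -m pendant '[[-1,25,0,0,0],[-1,16,0,0,0],[-1,8,0,0,0],[-1,0,0,0,0],[-1,0,0,0,0]]'
```

```text
t: 5.37
tcp_pos: [0.4257, -0.3877, 0.3144]
tcp_rot: [3.14, 0.001, 1.571]
contact_force: [-0.2, -0.4, -3.5]
width: 0.0408
grip_force: 61.7
t: 6.03
tcp_pos: [0.4373, -0.1392, 0.3115]
t: 6.7
tcp_pos: [0.461, 0.1449, 0.3115]
t: 7.12
tcp_pos: [0.4618, 0.1912, 0.3118]
tcp_rot: [-3.14, 0.001, 1.572]
contact_force: [-0.6, -0.0, -2.8]
width: 0.0414
grip_force: 61.6
```

```bash

python3 -m pendant '[[-1,8,0,12,0],[-1,7.8,-0.5,22,0],[-1,0,0,22,0],[-1,0,0,18,0],[-1,0,0,12,0],[-1,0,0,8,0],[-1,0,0,0,0],[-1,0,0,0,0]]'
python3 - <<'E'
from h import *
f=snap('side','s2.png');t=snap('top','t2.png');save(f,'s2')
a=f['pixels'][90:250,200:380];b=t['pixels'][120:280,150:330]
cv2.imwrite('pics/c4.png',cv2.resize(np.hstack([a,b])[:,:,::-1],None,fx=2.2,fy=2.2,interpolation=cv2.INTER_CUBIC))
E
```

```text
t: 7.78
tcp_pos: [0.4619, 0.2065, 0.2186]
tcp_rot: [-3.141, 0.0, 1.57]
contact_force: [0.1, -0.1, -2.4]
width: 0.0412
grip_force: 61.6
```

View pics/c4.png

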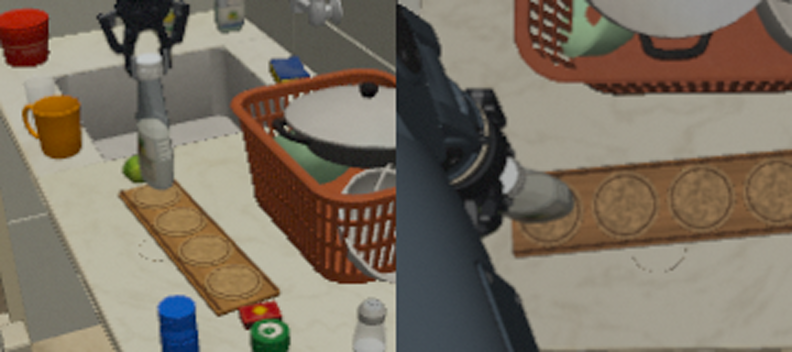

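The bottle hangs upright over coaster_1 (side crop about (157,190)), clear of the lime. I'll lower it.

```bash

python3 -m pendant '[[-1,0.3,-0.5,8,0],[-1,0,0,7,0],[-1,0,0,5,0],[-1,0,0,2,0],[-1,0,0,1,0],[-1,0,0,0,0],[-1,0,0,0,0]]'
```

```text
t: 8.47
tcp_pos: [0.4614, 0.2077, 0.1954]
tcp_rot: [3.142, 0.0, 1.571]
contact_force: [-0.3, 0.4, -2.9]
width: 0.0414
grip_force: 61.8
```

```bash

python3 -m pendant '[[-1,0,0,1,0],[-1,0,0,1,0],[-1,0,0,0,0],[-1,0,0,0,0]]'
```

```text
t: 8.8
tcp_pos: [0.4615, 0.2077, 0.1936]
tcp_rot: [3.141, -0.0, 1.571]
contact_force: [0.1, 0.2, -0.5]
width: 0.0411
grip_force: 62.0
```

```bash

python3 -m pendant '[[0.2,0,0,0,0],[0.5,0,0,0,0],[1,0,0,0,0],[1,0,0,0,0],[1,0,0,-20,0],[1,0,0,-35,0],[1,0,0,-30,0],[1,0,0,-10,0]]'
python3 -m pendant '[[1,-15,0,0,0],[1,-30,3,0,0],[1,-36,4,0,0],[1,-36,4,0,0],[1,-36,4,0,0],[1,-36,4,0,0],[1,-36,4,0,0],[1,-36,4,0,0]]'|head -2
python3 -m pendant '[[1,-36,7,0,0],[1,-36,7,0,0],[1,-36,7,0,0],[1,-36,7,0,0],[1,-36,7,0,0],[1,-36,7,0,0],[1,-36,7,0,0],[1,-30,0,0,0]]'|head -2
python3 -m pendant '[[1,-25,0,0,0],[1,-15,0,0,0],[1,-8,0,0,0],[1,0,0,0,0]]'
python3 - <<'E'
from h import *
f=snap('side','s3.png');save(f,'s3')
a=f['pixels'][90:250,200:380];b=f['pixels'][150:310,290:470]
cv2.imwrite('pics/c5.png',cv2.resize(np.hstack([a,b])[:,:,::-1],None,fx=2.2,fy=2.2,interpolation=cv2.INTER_CUBIC))
E
```

```text
t: 9.47
tcp_pos: [0.4624, 0.2081, 0.2924]
tcp_rot: [3.137, -0.002, 1.571]
contact_force: [1.6, 1.2, 0.0]
width: 0.0856
grip_force: 0.0
t: 10.13
tcp_pos: [0.4882, -0.0551, 0.2881]
t: 10.8
tcp_pos: [0.538, -0.3379, 0.2873]
t: 11.13
tcp_pos: [0.5372, -0.3848, 0.2873]
tcp_rot: [-3.141, -0.0, 1.569]
contact_force: [-0.2, 0.5, -0.2]
width: 0.0856
grip_force: 0.0
```

View pics/c5.png

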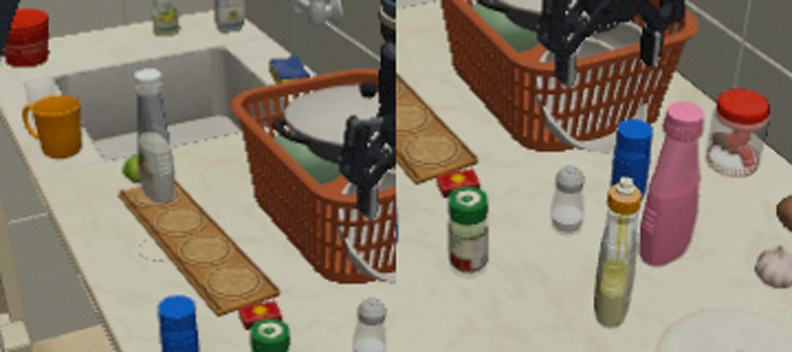

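The white bottle stands on coaster_1 (left crop about (157,195)) and the gripper is clear. Next is the orange bottle.

```bash

python3 -m pendant '[[1,-16,6,0,0],[1,-15,6,10,0],[1,0,0,25,0],[1,0,0,30,0],[1,0,0,20,0],[1,0,0,0,0],[1,0,0,0,0]]'
python3 -m pendant '[[1,0,0,15,0],[1,0,0,20,0],[1,0,0,15,0],[1,0,0,10,0],[1,0,0,0,0],[1,0,0,0,0]]'
```

```text
t: 11.77
tcp_pos: [0.5493, -0.4128, 0.2033]
tcp_rot: [-3.14, -0.001, 1.572]
contact_force: [-0.1, -0.4, 1.0]
width: 0.0854
grip_force: 0.0
t: 12.27
tcp_pos: [0.55, -0.4143, 0.1447]
tcp_rot: [3.141, 0.001, 1.571]
contact_force: [-0.0, 0.4, 0.4]
width: 0.0853
grip_force: 0.0
```

```bash

python3 -m pendant '[[1,-1.5,-0.5,2.5,0],[-1,0,0,0,0],[-1,0,0,0,0],[-1,0,0,0,0],[-1,0,0,0,0],[-1,0,0,0,0],[-1,0,0,0,0],[-1,0,0,0,0]]' 50
python3 -m pendant '[[-1,0,0,0,0],[-1,0,0,0,0],[-1,0,0,0,0]]'
```

```text
t: 12.93
tcp_pos: [0.5493, -0.4161, 0.1416]
tcp_rot: [3.141, 0.001, 1.571]
contact_force: [-0.7, -0.9, 5.2]
width: 0.0333
grip_force: 49.7
t: 13.18
tcp_pos: [0.5493, -0.416, 0.1416]
tcp_rot: [3.141, 0.001, 1.571]
contact_force: [-0.2, 0.8, 5.2]
width: 0.0336
grip_force: 49.7
```

```bash

python3 -m pendant '[[-1,0,0,-8,0],[-1,0,0,-15,0],[-1,0,0,-22,0],[-1,0,0,-25,0],[-1,0,0,-25,0],[-1,0,0,-20,0],[-1,0,0,-12,0],[-1,0,0,-8,0]]'
python3 -m pendant '[[-1,12,-4,0,0],[-1,22,-6,0,0],[-1,32,-6,0,0],[-1,36,-6,0,0],[-1,36,-6,0,0],[-1,36,-6,0,0],[-1,36,-6,0,0],[-1,36,-6,0,0]]'|head -2
python3 -m pendant '[[-1,36,-6,0,0],[-1,36,-6,0,0],[-1,36,-6,0,0],[-1,36,-6,0,0],[-1,36,-6,0,0],[-1,32,-5,0,0],[-1,25,0,0,0],[-1,15,0,0,0]]'|head -2
python3 -m pendant '[[-1,8,0,0,0],[-1,0,0,0,0],[-1,0,0,0,0],[-1,0,0,0,0]]'
```

```text
t: 13.85
tcp_pos: [0.5492, -0.416, 0.2778]
tcp_rot: [3.14, 0.001, 1.571]
contact_force: [0.2, -0.4, -1.5]
width: 0.0336
grip_force: 49.7
t: 14.52
tcp_pos: [0.5019, -0.1682, 0.2754]
t: 15.18
tcp_pos: [0.467, 0.0845, 0.2757]
t: 15.52
tcp_pos: [0.4679, 0.0892, 0.2757]
tcp_rot: [-3.141, 0.001, 1.57]
contact_force: [-0.3, -1.7, -1.4]
width: 0.0336
grip_force: 49.7
```

```bash

python3 -m pendant '[[-1,10,-0.4,8,0],[-1,10,-0.5,18,0],[-1,7.8,0,20,0],[-1,0,0,20,0],[-1,0,0,14,0],[-1,0,0,8,0],[-1,0,0,0,0],[-1,0,0,0,0]]'
python3 -m pendant '[[-1,0,0,8,0],[-1,0,0,8,0],[-1,0,0,6,0],[-1,0,0,4,0],[-1,0,0,2,0],[-1,0,0,1,0],[-1,0,0,0,0],[-1,0,0,0,0]]'
```

```text
t: 16.18
tcp_pos: [0.467, 0.1177, 0.1878]
tcp_rot: [-3.141, 0.0, 1.57]
contact_force: [0.9, 0.3, -0.6]
width: 0.0336
grip_force: 49.7
t: 16.85
tcp_pos: [0.4671, 0.118, 0.159]
tcp_rot: [3.141, 0.0, 1.571]
contact_force: [-0.2, 0.2, -1.4]
width: 0.0339
grip_force: 49.7
```

```bash

python3 -m pendant '[[-1,-0.8,0,1,0],[-1,0,0,1,0],[-1,0,0,0.5,0],[-1,0,0,0,0],[-1,0,0,0,0]]'
```

```text
t: 17.27
tcp_pos: [0.4672, 0.1172, 0.1566]
tcp_rot: [3.141, -0.0, 1.571]
contact_force: [0.1, 0.4, 3.1]
width: 0.0335
grip_force: 50.2
```

```bash

python3 -m pendant '[[0.2,0,0,0,0],[0.5,0,0,0,0],[1,0,0,0,0],[1,0,0,0,0],[1,0,0,-20,0],[1,0,0,-35,0],[1,0,0,-30,0],[1,0,0,-10,0]]'
python3 -m pendant '[[1,-12,0,0,0],[1,-25,-2,0,0],[1,-36,-4,0,0],[1,-36,-4,0,0],[1,-36,-4,0,0],[1,-36,-4,0,0],[1,-36,-4,0,0],[1,-36,-4,0,0]]'|head -2
python3 -m pendant '[[1,-36,-4,0,0],[1,-34,-3,0,0],[1,-30,0,0,0],[1,-22,0,0,0],[1,-12,0,0,0],[1,0,0,0,0],[1,0,0,0,0]]'
python3 - <<'E'
from h import *
f=snap('side','s4.png');save(f,'s4')
a=f['pixels'][90:250,200:380];b=f['pixels'][150:310,260:440]
cv2.imwrite('pics/c6.png',cv2.resize(np.hstack([a,b])[:,:,::-1],None,fx=2.2,fy=2.2,interpolation=cv2.INTER_CUBIC))
E
```

```text
t: 17.93
tcp_pos: [0.4682, 0.1174, 0.2552]
tcp_rot: [3.137, -0.001, 1.571]
contact_force: [1.2, 1.1, 0.5]
width: 0.0855
grip_force: 0.0
t: 18.6
tcp_pos: [0.4396, -0.1379, 0.25]
t: 19.18
tcp_pos: [0.4334, -0.2698, 0.2503]
tcp_rot: [-3.14, -0.001, 1.57]
contact_force: [0.4, 0.1, -0.0]
width: 0.0854
grip_force: 0.0
```

View pics/c6.png

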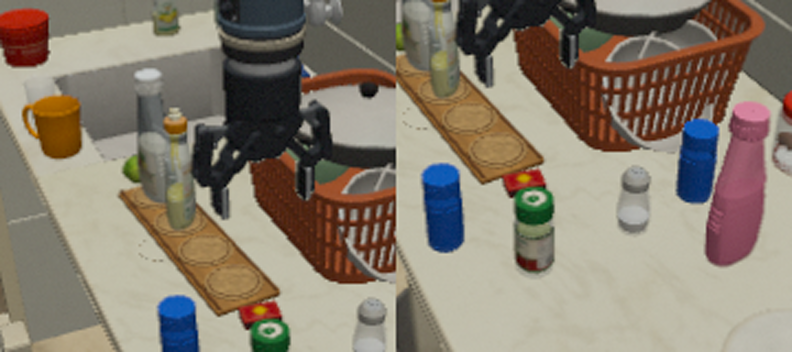

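White and orange both stand upright on coasters 1 and 2 (left crop (157,190), (180,220)). Next is the herb jar at right crop (533,230).

```bash

python3 -m pendant '[[1,-6.5,0,10,0],[1,-6.2,0,20,0],[1,0,0,25,0],[1,0,0,25,0],[1,0,0,15,0],[1,0,0,8,0],[1,0,0,0,0],[1,0,0,0,0]]'
python3 -m pendant '[[1,0,0,15,0],[1,0,0,20,0],[1,0,0,20,0],[1,0,0,12,0],[1,0,0,7,0],[1,0,0,0,0],[1,0,0,0,0]]'
```

```text
t: 19.9
tcp_pos: [0.4342, -0.2822, 0.1485]
tcp_rot: [-3.141, 0.0, 1.572]
contact_force: [-1.0, -0.2, 0.1]
width: 0.0854
grip_force: 0.0
t: 20.48
tcp_pos: [0.4346, -0.2829, 0.0752]
tcp_rot: [3.141, 0.001, 1.571]
contact_force: [1.0, -0.2, 1.0]
width: 0.0854
grip_force: 0.0
```

Now close and lift about 80 mm.

```bash

python3 -m pendant '[[1,0,-1,1.5,0],[-1,0,0,0,0],[-1,0,0,0,0],[-1,0,0,0,0],[-1,0,0,0,0],[-1,0,0,0,0],[-1,0,0,0,0],[-1,0,0,0,0]]' 50
python3 -m pendant '[[-1,0,0,0,0],[-1,0,0,-6,0],[-1,0,0,-12,0],[-1,0,0,-18,0],[-1,0,0,-18,0],[-1,0,0,-12,0],[-1,0,0,-6,0],[-1,0,0,0,0]]'
```

```text
t: 21.15
tcp_pos: [0.4333, -0.2828, 0.0735]
tcp_rot: [3.141, 0.001, 1.571]
contact_force: [-0.8, 0.3, 5.5]
width: 0.0439
grip_force: 50.4
t: 21.82
tcp_pos: [0.4337, -0.283, 0.1462]
tcp_rot: [3.14, 0.001, 1.571]
contact_force: [0.6, 0.8, -1.4]
width: 0.0438
grip_force: 51.1
```

```bash

python3 -m pendant '[[-1,12,2,0,0],[-1,22,4,0,0],[-1,30,5,0,0],[-1,34,5,0,0],[-1,34,5,0,0],[-1,34,5,0,0],[-1,34,5,0,0],[-1,34,4,0,0]]'|head -2
python3 -m pendant '[[-1,30,3,0,0],[-1,20,1,0,0],[-1,10,0,0,0],[-1,5,0,0,0],[-1,0,0,0,0],[-1,0,0,0,0]]'
```

```text
t: 22.48
tcp_pos: [0.4672, -0.0464, 0.1439]
t: 22.98
tcp_pos: [0.4716, 0.016, 0.1444]
tcp_rot: [-3.141, 0.0, 1.571]
contact_force: [-0.5, -1.1, -1.8]
width: 0.0439
grip_force: 51.1
```

```bash

python3 -m pendant '[[-1,6,0.5,4,0],[-1,5.5,0.4,12,0],[-1,0,0,15,0],[-1,0,0,12,0],[-1,0,0,7,0],[-1,0,0,3,0],[-1,0,0,0,0],[-1,0,0,0,0]]'
```

```text
t: 23.65
tcp_pos: [0.4731, 0.0276, 0.0921]
tcp_rot: [3.141, 0.0, 1.57]
contact_force: [0.4, 0.4, -2.0]
width: 0.0438
grip_force: 51.1
```

```bash

python3 -m pendant '[[-1,0,-0.5,1.5,0],[-1,0,0,1,0],[-1,0,0,0.5,0],[-1,0,0,0.5,0],[-1,0,0,0,0],[-1,0,0,0,0]]'
```

```text
t: 24.15
tcp_pos: [0.4726, 0.0279, 0.0885]
tcp_rot: [3.141, 0.0, 1.571]
contact_force: [0.9, -0.2, 0.4]
width: 0.0439
grip_force: 51.3
```

```bash

python3 -m pendant '[[0.2,0,0,0,0],[0.5,0,0,0,0],[1,0,0,0,0],[1,0,0,0,0],[1,0,0,-15,0],[1,0,0,-35,0],[1,0,0,-35,0],[1,0,0,-20,0]]'
python3 -m pendant '[[1,-12,0,0,0],[1,-25,0,0,0],[1,-34,0,0,0],[1,-36,0,0,0],[1,-36,0,0,0],[1,-36,0,0,0],[1,-34,8,0,0],[1,-30,15,0,0]]'|head -2
python3 -m pendant '[[1,-20,22,0,0],[1,-15,22,0,0],[1,-8,18,0,0],[1,-5,12,0,0],[1,0,6,0,0],[1,0,0,0,0],[1,0,0,0,0]]'
python3 - <<'E'
from h import *
f=snap('side','s5.png');save(f,'s5')
a=f['pixels'][90:250,200:380];b=f['pixels'][130:290,280:460]
cv2.imwrite('pics/c7.png',cv2.resize(np.hstack([a,b])[:,:,::-1],None,fx=2.2,fy=2.2,interpolation=cv2.INTER_CUBIC))
E
```

```text
t: 24.82
tcp_pos: [0.4731, 0.028, 0.1965]
tcp_rot: [3.139, -0.0, 1.571]
contact_force: [0.5, 0.2, -0.1]
width: 0.0853
grip_force: 0.0
t: 25.48
tcp_pos: [0.4943, -0.2172, 0.1937]
t: 26.07
tcp_pos: [0.575, -0.2625, 0.193]
tcp_rot: [-3.141, -0.0, 1.571]
contact_force: [0.4, -0.8, 0.2]
width: 0.0853
grip_force: 0.0
```

View pics/c7.png

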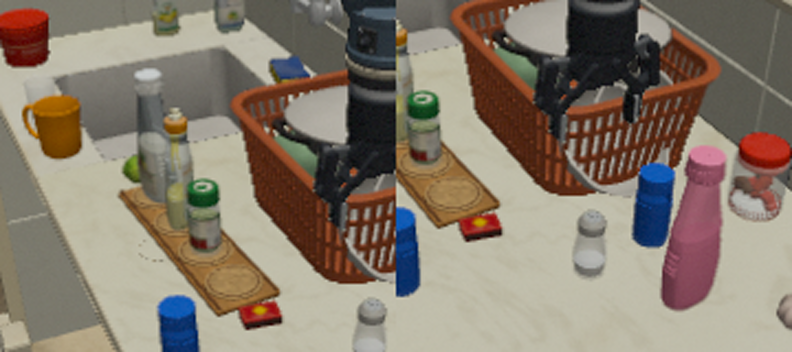

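The herb jar stands on coaster_3 (left crop (203,215)), and the salt is at right crop (590,245), below the gripper. I'll descend.

```bash

python3 -m pendant '[[1,-3,1,15,0],[1,-2.5,0.5,25,0],[1,0,0,25,0],[1,0,0,20,0],[1,0,0,10,0],[1,0,0,0,0],[1,0,0,0,0]]'
python3 -m pendant '[[1,0,0,15,0],[1,0,0,20,0],[1,0,0,17,0],[1,0,0,10,0],[1,0,0,6,0],[1,0,0,0,0],[1,0,0,0,0]]'
```

```text
t: 26.7
tcp_pos: [0.5767, -0.2684, 0.099]
tcp_rot: [-3.142, 0.0, 1.571]
contact_force: [0.7, -0.5, 1.2]
width: 0.0856
grip_force: 0.0
t: 27.28
tcp_pos: [0.5774, -0.2688, 0.0313]
tcp_rot: [3.141, 0.001, 1.571]
contact_force: [-0.1, 0.2, 0.7]
width: 0.0853
grip_force: 0.0
```

```bash

python3 -m pendant '[[1,0.5,-0.7,2,0],[-1,0,0,0,0],[-1,0,0,0,0],[-1,0,0,0,0],[-1,0,0,0,0],[-1,0,0,0,0],[-1,0,0,0,0],[-1,0,0,0,0]]' 40
python3 -m pendant '[[-1,0,0,0,0],[-1,0,0,-6,0],[-1,0,0,-12,0],[-1,0,0,-18,0],[-1,0,0,-18,0],[-1,0,0,-12,0],[-1,0,0,-6,0],[-1,0,0,0,0]]'
```

```text
t: 27.95
tcp_pos: [0.5766, -0.2682, 0.029]
tcp_rot: [3.141, 0.001, 1.571]
contact_force: [-0.2, 0.3, 6.3]
width: 0.0399
grip_force: 40.0
t: 28.62
tcp_pos: [0.5769, -0.2684, 0.1018]
tcp_rot: [3.14, 0.001, 1.571]
contact_force: [-0.8, -1.1, -1.1]
width: 0.04
grip_force: 40.2
```

```bash

python3 -m pendant '[[-1,0,-10,0,0],[-1,2,-18,0,0],[-1,6,-24,0,0],[-1,14,-22,0,0],[-1,22,-14,0,0],[-1,28,-6,0,0],[-1,30,-3,0,0],[-1,28,0,0,0]]'|head -2
python3 -m pendant '[[-1,26,0,0,0],[-1,20,0,0,0],[-1,14,0,0,0],[-1,8,0,0,0],[-1,4,0,0,0],[-1,0,0,0,0],[-1,0,0,0,0]]'
python3 - <<'E'
from h import *
f=snap('side','s6.png');t=snap('top','t6.png')
a=f['pixels'][120:280,200:380];b=t['pixels'][120:280,220:400]
cv2.imwrite('pics/c8.png',cv2.resize(np.hstack([a,b])[:,:,::-1],None,fx=2.2,fy=2.2,interpolation=cv2.INTER_CUBIC))
E
```

```text
t: 29.28
tcp_pos: [0.4774, -0.1369, 0.0995]
t: 29.87
tcp_pos: [0.4792, -0.0665, 0.1001]
tcp_rot: [-3.141, 0.0, 1.571]
contact_force: [0.0, -0.9, -0.4]
width: 0.0393
grip_force: 40.2
```

View pics/c8.png

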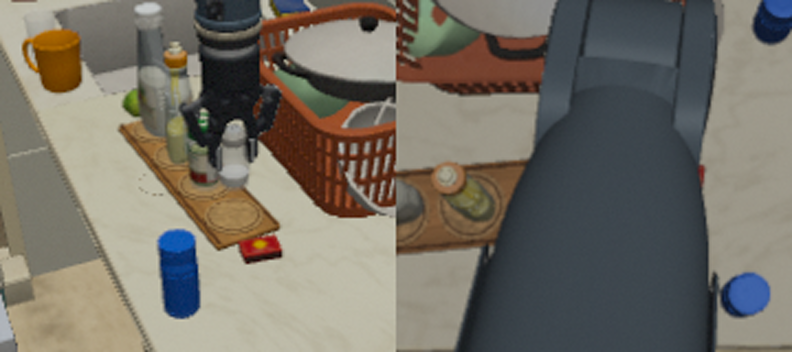

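The salt hangs upright in the grip (left crop (234,155)) above coaster_4. I'll lower it.

```bash

python3 -m pendant '[[-1,2,-0.4,4,0],[-1,2,-0.3,12,0],[-1,0,0,15,0],[-1,0,0,12,0],[-1,0,0,7,0],[-1,0,0,3,0],[-1,0,0,0,0],[-1,0,0,0,0]]'
python3 -m pendant '[[-1,0,0,1,0],[-1,0,0,0,0],[-1,0,0,0,0]]'
```

```text
t: 30.63
tcp_pos: [0.4787, -0.0623, 0.0476]
tcp_rot: [3.141, 0.0, 1.571]
contact_force: [-0.3, 0.6, -0.7]
width: 0.0396
grip_force: 40.2
t: 30.88
tcp_pos: [0.4788, -0.0622, 0.0467]
tcp_rot: [3.141, 0.0, 1.571]
contact_force: [-0.5, 0.2, -2.0]
width: 0.0395
grip_force: 40.2
```

```bash

python3 -m pendant '[[-1,0,0,1,0],[-1,0,0,1,0],[-1,0,0,0.7,0],[-1,0,0,0,0],[-1,0,0,0,0]]'
```

```text
t: 31.3
tcp_pos: [0.4787, -0.0622, 0.044]
tcp_rot: [3.141, 0.0, 1.571]
contact_force: [-1.1, -0.7, 4.3]
width: 0.0394
grip_force: 41.0
```

```bash

python3 -m pendant '[[0.2,0,0,0,0],[0.5,0,0,0,0],[1,0,0,0,0],[1,0,0,0,0],[1,0,0,-15,0],[1,0,0,-35,0],[1,0,0,-40,0],[1,0,0,-40,0]]'
python3 -m pendant '[[1,0,0,-40,0],[1,-10,-5,-35,0],[1,-25,-10,0,0],[1,-36,-12,0,0],[1,-36,-12,0,0],[1,-36,-12,0,0],[1,-36,-12,0,0],[1,-36,-12,0,0]]'|head -2
python3 -m pendant '[[1,-36,0,0,0],[1,-36,0,0,0],[1,-30,0,0,0],[1,-15,0,0,0],[1,0,0,0,0],[1,0,0,0,0]]'
python3 - <<'E'
from h import *
f=snap('side','s7.png');t=snap('top','t7.png');save(f,'s7');save(t,'t7')
a=f['pixels'][100:220,220:340];b=t['pixels'][150:250,170:370]
a=cv2.resize(a[:,:,::-1],None,fx=3,fy=3,interpolation=cv2.INTER_CUBIC)
b=cv2.resize(b[:,:,::-1],None,fx=3.9,fy=3.9,interpolation=cv2.INTER_CUBIC)
cv2.imwrite('pics/c9.png',b);cv2.imwrite('pics/c10.png',cv2.resize(a,None,fx=1.5,fy=1.5))
E
```

```text
t: 31.97
tcp_pos: [0.4777, -0.062, 0.1747]
tcp_rot: [-3.14, -0.0, 1.571]
contact_force: [1.7, -0.6, -0.2]
width: 0.0853
grip_force: 0.0
t: 32.63
tcp_pos: [0.4026, -0.2786, 0.2487]
t: 33.13
tcp_pos: [0.4032, -0.3945, 0.248]
tcp_rot: [-3.141, -0.001, 1.569]
contact_force: [0.1, 1.2, 0.8]
width: 0.0858
grip_force: 0.0
```

View pics/c9.png

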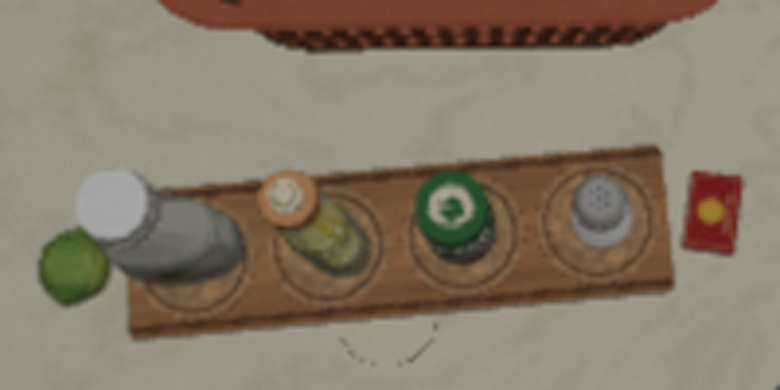

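View pics/c10.png

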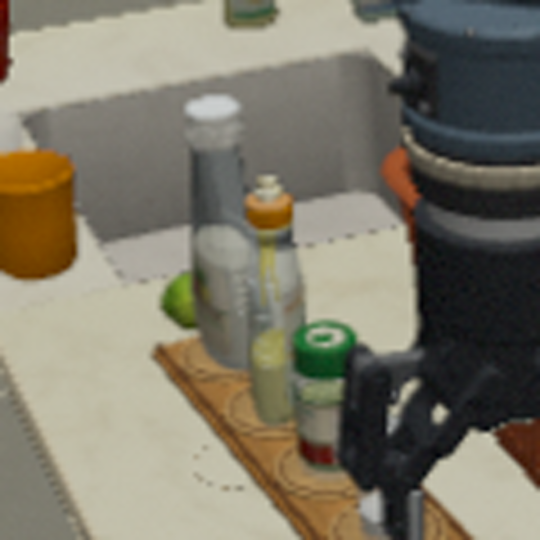

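All four stand upright in order on their coasters, with the lime and matchbox unmoved. I'll check the centring numerically, using `c9` tops against ring centres.

```bash
python3 - <<'E'
from h import *
f=dict(np.load('pics/t7.npz'))
T=lambda u,v:((u+.5)/3.9-.5+170,(v+.5)/3.9-.5+150)
for n,a,z,c in [('white',(113,204),.222,(194,262)),('orange',(287,193),.202,(328,248)),('herb',(455,207),.121,(464,233)),('salt',(601,194),.105,(597,220))]:
    A=world(f,*T(*a),z);C=world(f,*T(*c),.015);print(n,A.round(4),C.round(4),((A-C)*1e3).round(1)[:2])
E
```

```text
white [0.4615 0.208  0.222 ] [0.4566 0.208  0.015 ] [ 4.9 -0. ]
orange [0.4699 0.1149 0.202 ] [0.4648 0.1188 0.015 ] [ 5. -4.]
herb [0.4739 0.0261 0.121 ] [0.4737 0.0283 0.015 ] [ 0.2 -2.2]
salt [ 0.4834 -0.0628  0.105 ] [ 0.4812 -0.0603  0.015 ] [ 2.2 -2.5]
```

```bash
python3 - <<'E'
from h import *
b=cv2.imread('pics/top0.png')[170:250,190:350]
cv2.imwrite('pics/c11.png',cv2.resize(b,None,fx=5,fy=5,interpolation=cv2.INTER_CUBIC))
E
```

```text
(no output)
```

View pics/c11.png

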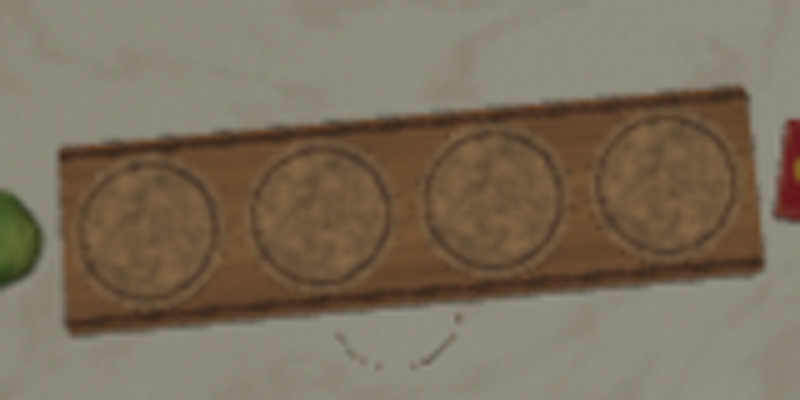

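The coaster rings are centred at (149,231), (320,215), (493,200) and (666,185) in this crop. I'll compare them with the tops.

```bash
python3 - <<'E'
from h import *
f=dict(np.load('pics/top0.npz'))
T=lambda u,v:((u+.5)/3.9-.5+170,(v+.5)/3.9-.5+150); Q=lambda u,v:((u+.5)/5-.5+190,(v+.5)/5-.5+170)
for n,a,z,c in [('white',(113,204),.222,(149,231)),('orange',(287,193),.202,(320,215)),('herb',(455,207),.121,(493,200)),('salt',(601,194),.105,(666,185))]:
    A=world(f,*T(*a),z);C=world(f,*Q(*c),.015);print(n,A.round(4),C.round(4),((A-C)*1e3).round(1)[:2])
print(bot.read_state()['tcp_pos'])
E
```

```text
white [0.4615 0.208  0.222 ] [0.4593 0.208  0.015 ] [ 2.3 -0. ]
orange [0.4699 0.1149 0.202 ] [0.4665 0.1192 0.015 ] [ 3.4 -4.3]
herb [0.4739 0.0261 0.121 ] [0.4731 0.0294 0.015 ] [ 0.8 -3.2]
salt [ 0.4834 -0.0628  0.105 ] [ 0.4797 -0.0605  0.015 ] [ 3.6 -2.3]
[ 0.40347438 -0.39322066  0.2485007 ]
```

All four are within about 5 mm of centre, upright, and nothing touches them, so I'll hand the job in.

```bash
python3 -c "
from cell import bot
print(bot.sign_off())"
```

```text
the job is handed in; nothing more can be done
None
```

The job is handed in: salt shaker, herb jar, orange bottle and white bottle stand upright in that order from the matchbox to the lime, each within about 5 mm of its coaster's centre by my camera measurements, with the matchbox and lime left in place.

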